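# Rack the leather punches by size

### The job

Put the four steel leather punches back on the rack, one to each round rubber pad, in order of size: the smallest on the pad next to the round ball-topped post, the largest at the other end. Each must end up standing upright, mouth down, in the middle of its pad; set them down without dropping any or knocking one over, and leave the paste jar beside the rack where it stands.

Things in the scene. Friction and masses are not known exactly. Their poses are not given: they have to be found in the camera images.
- punch_26: the smallest of four loose bright-steel wad punches standing mouth down on the bench. Round: mouth 26 mm across up to 14 mm high, tapering to a plain round shank 16 mm across from 32 mm up to the top; 74 mm tall in all; about 100 g, varying. Origin: centre of its underside; z axis: up along the shank. Yaw means nothing.
- punch_36: the second smallest of four loose bright-steel wad punches standing mouth down on the bench. Round: mouth 36 mm across up to 14 mm high, tapering to a plain round shank 16 mm across from 32 mm up to the top; 86 mm tall in all; about 150 g, varying. Origin: centre of its underside; z axis: up along the shank. Yaw means nothing.
- punch_46: the second largest of four loose bright-steel wad punches standing mouth down on the bench. Round: mouth 46 mm across up to 14 mm high, tapering to a plain round shank 16 mm across from 32 mm up to the top; 98 mm tall in all; about 210 g, varying. Origin: centre of its underside; z axis: up along the shank. Yaw means nothing.
- punch_56: the largest of four loose bright-steel wad punches standing mouth down on the bench. Round: mouth 56 mm across up to 14 mm high, tapering to a plain round shank 16 mm across from 32 mm up to the top; 110 mm tall in all; about 280 g, varying. Origin: centre of its underside; z axis: up along the shank. Yaw means nothing.
- mark_a: fixed round black rubber pad, 60 mm across, 4 mm thick, number 1 of four alike from the left (+y) end of a straight row, 80 mm apart, on a fixed pale wooden rack (80 by 390 mm, 12 mm thick) with a strip along its far edge, 24 mm high, 40 mm beyond the pad centres. Origin: centre of the pad's underside; its top is 16 mm above the bench. x axis: across the row, away from the robot; y: along the row.
- mark_b: fixed round black rubber pad, 60 mm across, 4 mm thick, number 2 of four alike from the left (+y) end of a straight row, 80 mm apart, on a fixed pale wooden rack (80 by 390 mm, 12 mm thick) with a strip along its far edge, 24 mm high, 40 mm beyond the pad centres. Origin: centre of the pad's underside; its top is 16 mm above the bench. x axis: across the row, away from the robot; y: along the row.
- mark_c: fixed round black rubber pad, 60 mm across, 4 mm thick, number 3 of four alike from the left (+y) end of a straight row, 80 mm apart, on a fixed pale wooden rack (80 by 390 mm, 12 mm thick) with a strip along its far edge, 24 mm high, 40 mm beyond the pad centres. Origin: centre of the pad's underside; its top is 16 mm above the bench. x axis: across the row, away from the robot; y: along the row.
- mark_d: fixed round black rubber pad, 60 mm across, 4 mm thick, number 4 of four alike from the left (+y) end of a straight row, 80 mm apart, on a fixed pale wooden rack (80 by 390 mm, 12 mm thick) with a strip along its far edge, 24 mm high, 40 mm beyond the pad centres. Origin: centre of the pad's underside; its top is 16 mm above the bench. x axis: across the row, away from the robot; y: along the row.
- post: fixed dark wooden round post with a ball top, 28 mm across and 46 mm tall, standing on one end of the rack, left or right, in line with the pads, 55 mm from the centre of the nearest pad. The other end has a low dark bar (50 by 18 mm, 12 mm high). Origin: centre of the post's underside, on the board 12 mm above the bench; z up.
- jar: loose bystander: the one white lidded paste jar with a grey cap beside the rack, 69 mm across, 91 mm tall, standing left of the rack. Origin: centre of its underside; z up.
Mind the look-alikes: they are no part of the job. What is shaped like the punch_56 but turquoise is not meant. Leave any pink or purple look-alike of the punch_46 alone.

How it is judged:
At the end, for the whole second after the job is handed in: Each punch stands on its own pad, its axis within 12 mm of the pad's centre, upright within 0.1 rad, underside on the pad (11 to 22 mm above the bench), at rest; sizes grow from the pad next to the post to the far end (((horizontal distance between post and mark_a below 0.1 m and horizontal distance between punch_26 and mark_a below 0.012 m and horizontal distance between punch_36 and mark_b below 0.012 m and horizontal distance between punch_46 and mark_c below 0.012 m and horizontal distance between punch_56 and mark_d below 0.012 m) or (horizontal distance between post and mark_d below 0.1 m and horizontal distance between punch_26 and mark_d below 0.012 m and horizontal distance between punch_36 and mark_c below 0.012 m and horizontal distance between punch_46 and mark_b below 0.012 m and horizontal distance between punch_56 and mark_a below 0.012 m)) and height (world z) of punch_26 between 0.011 and 0.022 m and angle between each of punch_26, punch_36, punch_46, punch_56's own z axis and vertical below 0.1 rad and linear speed of each of punch_26, punch_36, punch_46, punch_56 below 0.02 m/s and angular speed of each of punch_26, punch_36, punch_46, punch_56 below 0.2 rad/s and height (world z) of punch_36 between 0.011 and 0.022 m and height (world z) of punch_46 between 0.011 and 0.022 m and height (world z) of punch_56 between 0.011 and 0.022 m); the robot touches nothing.
It fails at once if a punch is knocked over (tilted past 0.6 rad) (angle between any of punch_26, punch_36, punch_46, punch_56's own z axis and vertical above 0.6 rad).
It fails at once if a punch is dropped or thrown (faster than 0.7 m/s with its underside less than 40 mm above the bench) ((height (world z) of punch_26 below 0.04 m and linear speed of punch_26 above 0.7 m/s) or (height (world z) of punch_36 below 0.04 m and linear speed of punch_36 above 0.7 m/s) or (height (world z) of punch_46 below 0.04 m and linear speed of punch_46 above 0.7 m/s) or (height (world z) of punch_56 below 0.04 m and linear speed of punch_56 above 0.7 m/s)).
It fails at once if the paste jar is shifted by more than 30 mm or tipped (distance of jar from where it was at the start of the episode above 0.03 m or angle between jar's own z axis and vertical above 0.3 rad).
It also fails if it takes over 102 s, if anything falls off the work surface, if the arm or the gripper's body presses on something with over 40 N, if the wrist force passes 120 N, or if a joint passes its speed limit or range.

### The arm

A 6-joint arm with a two-finger parallel gripper is mounted at the origin on the work surface. World frame = base frame: x ahead of the robot, y to its left, z up, the work surface at z = 0. Lengths are in m, angles in rad, forces in N, time in s.
With the tool pointing down it reaches from about 0.3 to 0.875 m from the base axis. Payload 6.4 kg.
Tool frame: the origin (TCP) lies midway between the tips of the shut fingers; the grasp point (between the pads) lies 19 mm behind it; z points along the fingers, y is the direction in which the jaws open and shut (so a half turn about z gives the same grasp; the last joint's range is limited). The gripper opens to 85 mm and grips with 20 to 120 N. Pads are 22 mm wide; open, the fingers measure 114 mm over their backs; the gripper's body (76 mm by 85 mm) begins 54 mm behind the grasp point. The pads swing forward as they close: fully open they stand 13 mm farther back than shut.
Start: joints at [-1.315, 0.181, 1.607, -0, 1.354, -0.206], TCP at [0.256, -0.515, 0.206] pointing down, gripper open.
Joint ranges: [-2.99, 2.99], [-0.89, 2.07], [0.3, 2.58], [-1.14, 4.28], [0, 2.63], [-3.12, 3.12]. Speed limits (rad/s): [2.57, 2.57, 3.01, 3.14, 3.14, 3.14].

### API

Orientations are given as a unit quaternion [w, x, y, z].
In Python, from bench import get_obs, camera, hand_in gives the robot as it stands.
- The arm moves only by the tool drive_tool, never from a script. Its argument "deltas" is a list of rows, each a list of 2 entries, a list of its own where there are three numbers: the shift along the world's x, y, z in m, then the turn about the world's z in rad. A call has 1 to 10 rows; each row shifts and turns the pose as measured when the row begins; what a row does not reach is not made up. A row lasts 1/10 s, in which the tool goes at most 50 mm and 8.59 degrees, less where a joint would pass 70% of its speed; a pose out of reach is approached as far as the arm can. A call is refused whole if a number of a shift passes 0.05 or a number of a turn 0.15, either way. A call with a gripper value outside its range is refused whole. "gripper" is the opening, from 0 (shut) to 1 (fully open), set as the call begins (left out, the last holds). The fingers move at their own pace and stop on an object; the grip force is fixed at half the most. Time passes only in rows, so rows that do not move let the fingers close. It gives the time, the measured TCP pose, the force and the opening at its end, in the units of the state.
- get_obs(): the state, without advancing time (a new reading comes with each control period).
- camera(name): name is "side" or "top" or "wrist"; returns a dict with "frame" (384x512x3 uint8, red, green, blue), "fx", "fy", "cx", "cy" (pixels), "eye" and "attitude" of the camera in the world. Camera axes: x right, y down, z forward; pixel columns grow to the right and rows downward; lengths in m; the calibration is good to about 2 mm. A picture is of the moment at which its call begins. There is no depth.
- hand_in(): hands the job in, once; it reports no verdict.
The state is a dict: "time_s": time; "q": joint angles; "dq": joint speeds; "joint_efforts": joint torques, N m; "eef_pos": TCP position; "eef_rot": TCP orientation; "wrist_force": force on the tool from outside, world axes, zero at the start; "torque": the same for the moment, N m; "opening": opening from 0.0 (shut) to 1.0 (fully open).
Only numpy, scipy, OpenCV 4.12 (cv2) and the standard library are available. Lean on these libraries where they do the work, as an engineer would, in place of code of your own. Each camera call takes 0.05 s, during which the arm holds its last target.

## Working session

There is one attempt and no reset: what is moved stays moved. The work goes in short steps, Python scripts to look and compute and a tool call to move; the robot and the scene stay as the last step left them, time stands still between calls to the robot, and variables do not carry over. Pictures are saved under pics/ and viewed, and the job is handed in when it is done.

Besides the shell and the picture viewer there is one more tool, called after "Request:" as a command line: name --argument value ..., lists and objects as JSON in quotes. drive_tool: Moves the arm, as the interface text tells. Its arguments: {"type":"object","properties":{"deltas":{"type":"array","items":{"type":"array"}},"gripper":{"type":"number"}},"required":["deltas"]}

```bash
ls; mkdir -p pics
python3 - <<'E'
from bench import get_obs, camera
import cv2
o=get_obs();print(o)
for n in ("top","side","wrist"):
    c=camera(n);cv2.imwrite(f"pics/{n}0.png",c["frame"][...,::-1]);print(n,{k:v for k,v in c.items() if k!="frame"})
E
```

```text
pics
{'time_s': 0.0, 'q': array([-1.31530433e+00,  1.81536719e-01,  1.60801311e+00, -3.32770116e-07,
        1.35378459e+00, -2.06307533e-01]), 'dq': array([-0.0003929 , -0.00081643, -0.00085037,  0.00213887, -0.00028263,
        0.00081552]), 'joint_efforts': array([-5.83616311e-04, -4.44871616e+01, -3.51341128e+01, -9.16718886e-05,
        9.16240067e-03,  8.33025126e-06]), 'eef_pos': array([ 0.25605551, -0.51417799,  0.20518415]), 'eef_rot': array([-8.70618766e-04,  9.73460497e-01,  2.28853452e-01, -2.15772780e-05]), 'wrist_force': array([0.42740996, 0.02685505, 0.36999392]), 'torque': array([-0.00595342, -0.07355651, -0.00168259]), 'opening': 0.9985944711524745}
top {'fx': 457.0867294427972, 'fy': 457.0867294427972, 'cx': 249.86356779851903, 'cy': 192.1459709422519, 'eye': array([0.36815583, 0.03298163, 1.20982391]), 'attitude': array([ 0.04020047, -0.70369893,  0.70764935, -0.04923555])}
side {'fx': 499.34657215868975, 'fy': 499.34657215868975, 'cx': 257.0652034319199, 'cy': 193.62564618748505, 'eye': array([-0.10256589,  0.60574208,  0.78822138]), 'attitude': array([ 0.16295007, -0.34771936,  0.8427245 , -0.37729822])}
wrist {'fx': 298.3755115652543, 'fy': 298.3755115652543, 'cx': 251.51628506852862, 'cy': 193.01294802279878, 'eye': array([ 0.33115412, -0.47751359,  0.37322189]), 'attitude': array([ 0.14007438,  0.8386565 , -0.51904475, -0.0873326 ])}
```

View pics/top0.png

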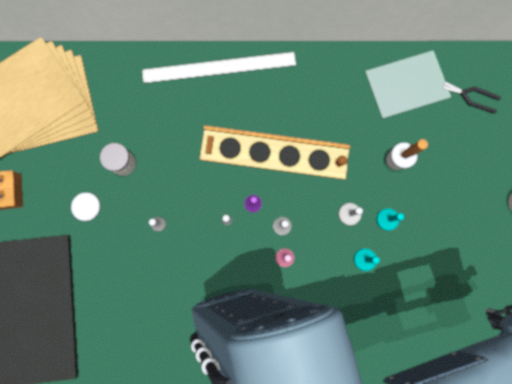

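View pics/side0.png

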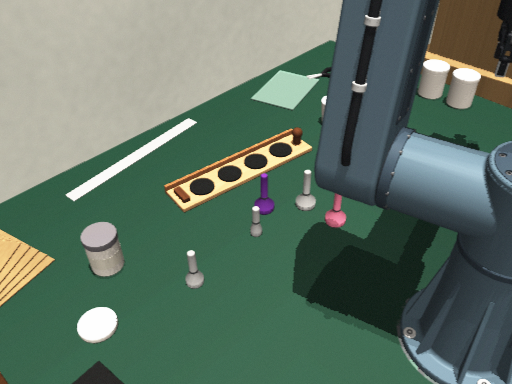

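View pics/wrist0.png

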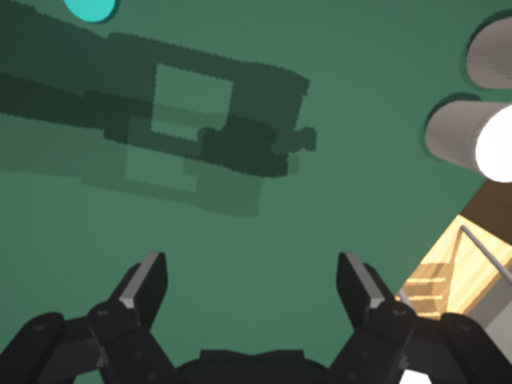

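```bash
cat > h.py <<'E'
import numpy as np,cv2
from scipy.spatial.transform import Rotation as R
def rot(c):
    a=c["attitude"];return R.from_quat([a[1],a[2],a[3],a[0]])
def ray(c,u,v,z):
    d=rot(c).apply([(u-c["cx"])/c["fx"],(v-c["cy"])/c["fy"],1.]);e=c["eye"]
    return (e+d*(z-e[2])/d[2])[:2]
def proj(c,p):
    q=rot(c).inv().apply(np.asarray(p,float)-c["eye"]);return np.array([c["cx"]+c["fx"]*q[0]/q[2],c["cy"]+c["fy"]*q[1]/q[2]])
def crop(c,x0,y0,x1,y1,k,name):
    f=c["frame"][y0:y1,x0:x1,::-1];cv2.imwrite(name,cv2.resize(f,None,fx=k,fy=k,interpolation=cv2.INTER_CUBIC))
E
python3 - <<'E'
from h import *;from bench import camera
c=camera("top");crop(c,130,180,420,280,2.7,"pics/t1.png");crop(c,190,115,365,190,4.5,"pics/t2.png")
f=c["frame"];hsv=cv2.cvtColor(f,cv2.COLOR_RGB2HSV)
# steel: low sat bright
m=((hsv[...,1]<70)&(hsv[...,2]>90)).astype(np.uint8)
n,l,s,ce=cv2.connectedComponentsWithStats(m)
for i in range(1,n):
    if 15<s[i,4]<2000: print("steel",s[i],ce[i].round(1))
m=((hsv[...,2]<60)).astype(np.uint8);m[:115]=0;m[190:]=0
n,l,s,ce=cv2.connectedComponentsWithStats(m)
for i in range(1,n):
    if 150<s[i,4]<2000: print("dark",s[i],ce[i].round(1),ray(c,*ce[i],.016))
E
```

```text
steel [419 138  10  12  18] [425.2 141.8]
steel [199 141   4  20  24] [200.2 150.7]
steel [ 99 142  37  34 927] [117.  158.8]
steel [386 142  36  28 598] [400.7 156.9]
steel [347 144   4  13  17] [348.9 150.4]
steel [240 153   9   6  36] [243.8 155.5]
steel [270 154   8   6  36] [273.6 156.8]
steel [345 161   3  14  19] [346.6 167.9]
steel [322 172  17   3  21] [330.1 173.1]
steel [ 70 192  31  30 726] [ 85.1 206.3]
steel [508 194   4  17  49] [509.9 202.1]
steel [338 202  26  24 467] [350.  213.5]
steel [222 214  10  12  95] [226.3 219.3]
steel [148 217  18  15 210] [157.  223.5]
steel [272 216  20  20 299] [281.7 225.7]
steel [275 247  20  21  88] [285.6 257.2]
steel [284 255   8   7  39] [287.4 257.8]
steel [193 313  15  27 107] [200.7 326.4]
steel [289 319   7   5  23] [291.7 321.1]
steel [190 328  32  47 576] [205.7 352.7]
steel [ 421  349   91   35 1385] [484.3 371.3]
steel [229 379   8   5  16] [232.2 381.7]
```

View pics/t1.png

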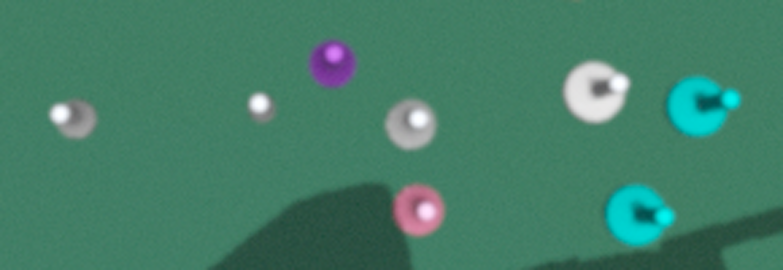

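View pics/t2.png

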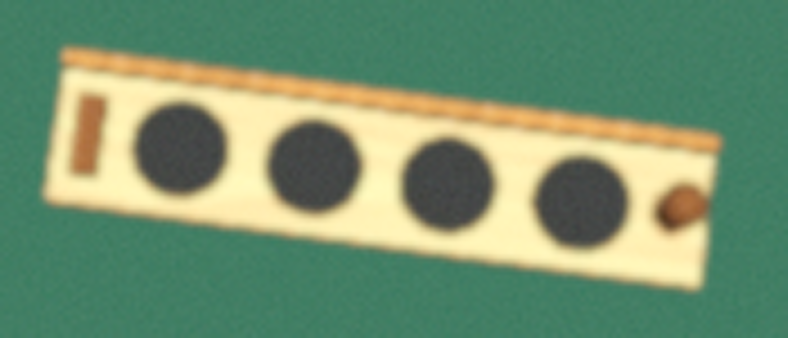

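Run:
```python
from h import *;from bench import camera
c=camera("top");s=camera("side")
f=c["frame"];hsv=cv2.cvtColor(f,cv2.COLOR_RGB2HSV)
m=((hsv[...,2]<110)&(hsv[...,1]<60)).astype(np.uint8);m[:115]=0;m[190:]=0;m[:,:200]=0
n,l,st,ce=cv2.connectedComponentsWithStats(m)
P=[]
for i in range(1,n):
    if 200<st[i,4]<2000: p=ray(c,*ce[i],.016);P.append(p);print("pad",st[i],ce[i].round(1),p.round(4))
P=np.array(P);print(np.linalg.norm(np.diff(P[np.argsort(-P[:,1])],axis=0),axis=1))
tops={26:(227,219,.074),36:(157,224,.086),46:(282,226,.098),56:(350,214,.11)}
base={26:(262,108),36:(76,119),46:(411,124),56:(594,92)}
cr={}
for k,(u,v,h) in tops.items():
    x0,y0=int(u-16),int(v-16)
    g=f[y0:y0+32,x0:x0+32].min(2)
    mm=(hsv[y0:y0+32,x0:x0+32,1]<70)&(g>90)
    t=np.percentile(g[mm],50);
    yy,xx=np.where(g>235);tp=(x0+xx.mean(),y0+yy.mean())
    bu,bv=base[k];b=((bu+.5)/2.7-.5+130,(bv+.5)/2.7-.5+180)
    pt=ray(c,*tp,h);pb=ray(c,*b,.012)
    print(k,len(xx),"top",np.round(tp,1),pt.round(4),"base",np.round(b,1),pb.round(4),"side base/top px",proj(s,[*pb,0]).round(),proj(s,[*pt,h]).round())
crop(s,150,130,370,300,3.6,"pics/s1.png")
# jar
print("jar top", ray(c,114,156,.091))
```

```text
pad [221 139  19  18 282] [229.8 147.5] [0.6403 0.07  ]
pad [250 143  20  18 282] [259.3 151.5] [ 0.629  -0.0087]
pad [280 146  19  20 282] [289.1 155.6] [ 0.6177 -0.0878]
pad [310 151  19  19 282] [318.9 159.6] [ 0.6066 -0.1671]
[0.07952754 0.07996143 0.08002664]
26 11 top [225.6 217.9] [0.4484 0.0786] base [226.7 219.7] [0.4481 0.0783] side base/top px [255. 233.] [254. 208.]
36 11 top [151.8 221.8] [0.4389 0.259 ] base [157.8 223.8] [0.4384 0.2581] side base/top px [194. 282.] [189. 253.]
46 14 top [284.7 223.5] [ 0.4323 -0.066 ] base [281.9 225.6] [ 0.4318 -0.0662] side base/top px [304. 204.] [306. 171.]
56 14 top [358.7 210.5] [ 0.462  -0.2448] base [349.7 213.8] [ 0.4619 -0.2453] side base/top px [342. 165.] [346. 129.]
jar top [0.60260041 0.35505373]
```

View pics/s1.png

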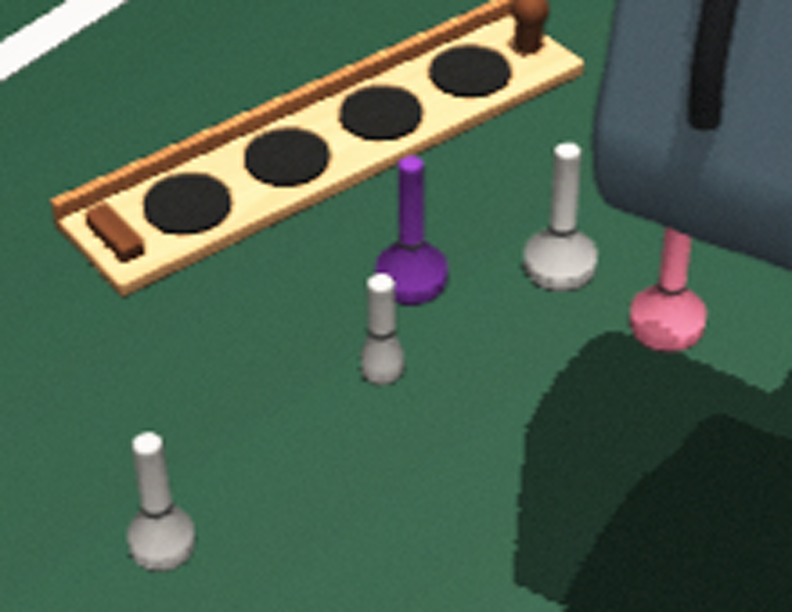

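Request:
drive_tool --deltas '[[[0.02,0.027,0],0.1],[[0.02,0.027,0],0.1],[[0.02,0.027,0],0.1],[[0.02,0.027,0],0.1],[[0.02,0.027,0],0.1],[[0.02,0.027,0],0.1],[[0.02,0.027,0],0.1],[[0.02,0.027,0],0.1],[[0.02,0.027,0],0.1],[[0.02,0.027,0],0.07]]' --gripper 0.5

```text
time_s: 1.3
eef_pos: [0.4592, -0.2374, 0.2057]
eef_rot: [0.001, 0.744, 0.668, -0.0]
wrist_force: [0.9, -0.3, -0.1]
opening: 0.502
```

Request:
drive_tool --deltas '[[[0.003,-0.0076,-0.02],-0.033],[[0,0,-0.02],0],[[0,0,0],0]]'

```text
time_s: 1.6
eef_pos: [0.4655, -0.2406, 0.1657]
eef_rot: [0.002, 0.752, 0.659, 0.001]
wrist_force: [-0.8, 0.1, -0.4]
opening: 0.499
```

```bash
cat > look.py <<'E'
import sys
from h import *;from bench import camera,get_obs
p=[float(a) for a in sys.argv[2:5]] if len(sys.argv)>4 else None
o=get_obs();r=o["eef_rot"];print(o["eef_pos"].round(4),"jaw deg",np.degrees(2*np.arctan2(r[2],r[1]))-90)
for n in ("wrist","top","side"):
    c=camera(n);f=c["frame"][...,::-1].copy()
    if p:
        for z in (0,p[2]):
            q=proj(c,[p[0],p[1],z+ (float(sys.argv[5]) if len(sys.argv)>5 else 0)]);cv2.circle(f,tuple(int(round(a)) for a in q),2,(0,0,255),-1)
    cv2.imwrite(f"pics/{sys.argv[1]}_{n}.png",f)
E
python3 look.py a .462 -.245 .11
```

```text
[ 0.4655 -0.2406  0.1657] jaw deg -7.601983599249323
```

View pics/a_wrist.png

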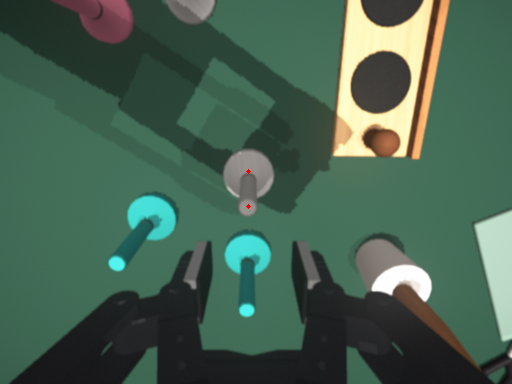

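View pics/a_side.png

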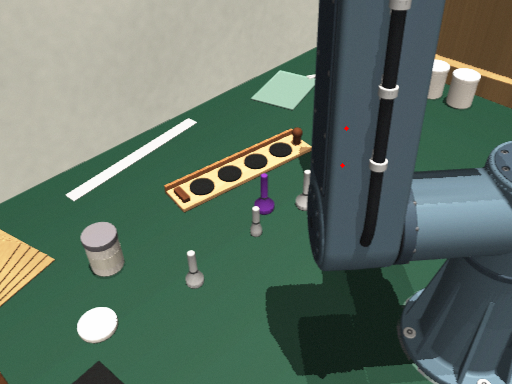

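Request:
drive_tool --deltas '[[[-0.003,-0.004,-0.02],-0.008],[[0,0,-0.02],0],[[0,0,0],0]]'

```text
time_s: 2.05
eef_pos: [0.4657, -0.2498, 0.1329]
eef_rot: [0.009, 0.756, 0.654, 0.001]
wrist_force: [0.6, 0.4, -0.1]
opening: 0.502
```

Request:
drive_tool --deltas '[[[0,0,0],0],[[0,0,0],0]]'

```text
time_s: 2.25
eef_pos: [0.4665, -0.2512, 0.1355]
eef_rot: [0.01, 0.756, 0.654, 0.002]
wrist_force: [0.6, 0.1, 0.2]
opening: 0.498
```

Run:
```python
from bench import get_obs
o=get_obs()
for k in o: print(k,np.round(o[k],4) if 0 else o[k])
```

```text
time_s 2.25
q [-7.18449989e-01  1.41309950e-01  1.80379023e+00  4.39985463e-04
  1.17559423e+00 -5.73909087e-01]
dq [-0.00434661 -0.01406991 -0.01951827 -0.00031275  0.00869064 -0.00020592]
joint_efforts [-4.96889872e-02 -3.95850778e+01 -3.24090385e+01 -4.24406448e-03
 -1.24233929e-01 -1.21168896e-04]
eef_pos [ 0.46648256 -0.25119687  0.13551327]
eef_rot [0.01031954 0.75633213 0.65410434 0.00165193]
wrist_force [0.55121315 0.05132162 0.171677  ]
torque [ 0.1055501   0.02008838 -0.00841233]
opening 0.498005209676364
```

Request:
drive_tool --deltas '[[[0,0,0],0]]'

```text
time_s: 2.35
eef_pos: [0.4671, -0.2518, 0.1369]
eef_rot: [0.011, 0.756, 0.654, 0.002]
wrist_force: [0.0, 0.4, -1.0]
opening: 0.503
```

Request:
drive_tool --deltas '[[[0,0,0],0],[[0,0,0],0],[[0,0,0],0]]'

```text
time_s: 2.65
eef_pos: [0.468, -0.2525, 0.1389]
eef_rot: [0.013, 0.756, 0.654, 0.002]
wrist_force: [-0.1, 0.4, 0.1]
opening: 0.502
```

```bash
python3 look.py b .462 -.245 .11
```

```text
[ 0.468  -0.2525  0.1389] jaw deg -8.28750581101312
```

View pics/b_wrist.png

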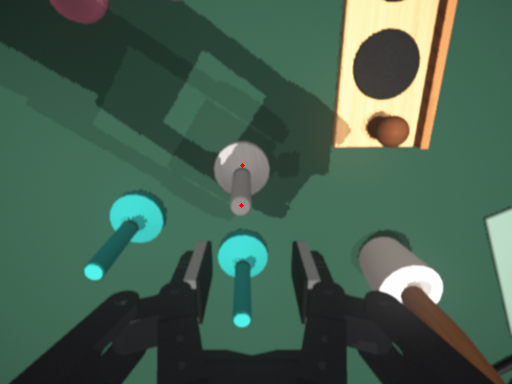

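View pics/b_top.png

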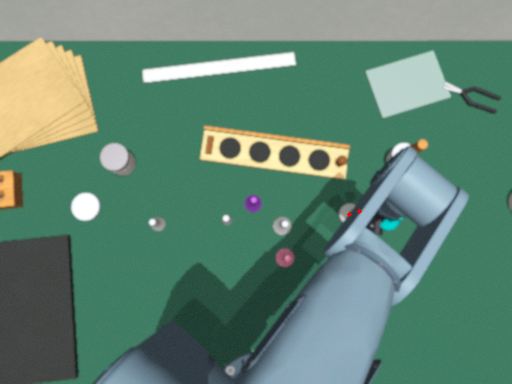

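Run:
```python
from h import *;from bench import camera,get_obs
c=camera("top");w=camera("wrist");o=get_obs()
print(w["eye"],proj(w,o["eef_pos"]),o["eef_pos"],o["dq"])
# triangulate
def tri(c1,a,c2,b):
    A=[];y=[]
    for cc,p in((c1,a),(c2,b)):
        d=rot(cc).apply([(p[0]-cc["cx"])/cc["fx"],(p[1]-cc["cy"])/cc["fy"],1.]);d/=np.linalg.norm(d)
        M=np.eye(3)-np.outer(d,d);A.append(M);y.append(M@cc["eye"])
    return np.linalg.lstsq(np.vstack(A),np.hstack(y),rcond=None)[0]
print("turq top",tri(c,(403,216.5),w,(243,320)))
for z in (.1,.2,.3): print("stick top",z,ray(c,424,144,z),"cup",ray(c,404,155,z-.1))
print("cup rim/stick base", tri(c,(405,153),w,(414,286)))
c=camera("top");crop(c,310,110,480,250,4.5,"pics/b2.png");
```

```text
[ 0.47649248 -0.16693631  0.30518783] [251.58511114 231.76152313] [ 0.46777354 -0.25233243  0.13839239] [ 1.22542515e-05  7.02307598e-04  2.70476666e-04 -1.17662975e-04
 -1.19343933e-04  1.53915960e-03]
turq top [ 0.44694055 -0.35473654  0.1005168 ]
stick top 0.1 [ 0.62825801 -0.41662477] cup [ 0.62145422 -0.40104797]
stick top 0.2 [ 0.60482166 -0.37611326] cup [ 0.60051742 -0.36517254]
stick top 0.3 [ 0.58138532 -0.33560175] cup [ 0.57958062 -0.3292971 ]
cup rim/stick base [ 0.6168827  -0.38327539  0.05435554]
```

View pics/b2.png

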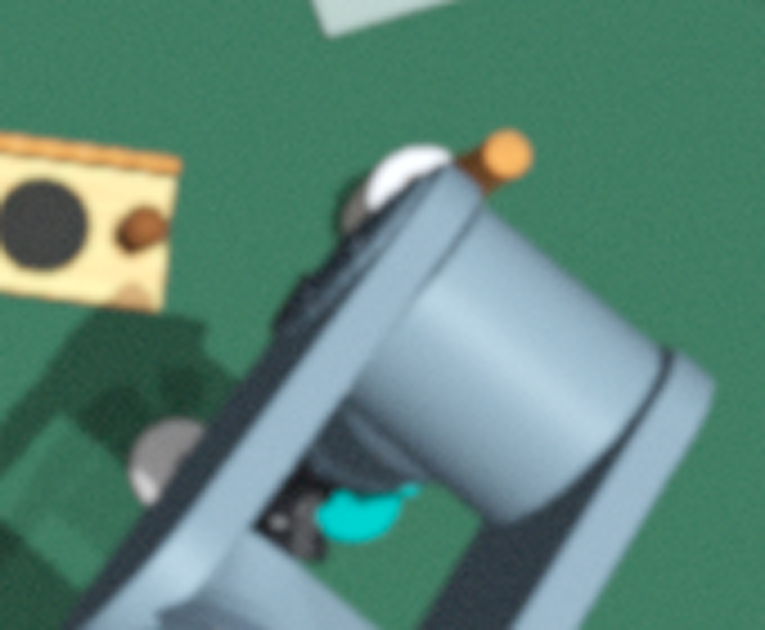

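Request:
drive_tool --deltas '[[[-0.003,0.003,-0.01],0]]'

```text
time_s: 3.05
eef_pos: [0.4658, -0.2503, 0.1294]
eef_rot: [0.014, 0.756, 0.654, 0.002]
wrist_force: [0.0, -0.5, -0.1]
opening: 0.497
```

Request:
drive_tool --deltas '[[[0,0,-0.01],0]]'

```text
time_s: 3.15
eef_pos: [0.4653, -0.2497, 0.1184]
eef_rot: [0.014, 0.756, 0.654, 0.002]
wrist_force: [0.1, -0.5, -0.1]
opening: 0.503
```

Request:
drive_tool --deltas '[[[0,0,0],0]]'

```text
time_s: 3.25
eef_pos: [0.4642, -0.2487, 0.1163]
eef_rot: [0.012, 0.756, 0.654, 0.002]
wrist_force: [-0.4, 0.8, -0.4]
opening: 0.502
```

Run:
```python
from bench import get_obs
o=get_obs()
for k in o: print(k,o[k])
```

```text
time_s 3.25
q [-7.17796959e-01  1.57134702e-01  1.82924469e+00  4.07370739e-04
  1.13061968e+00 -5.73269261e-01]
dq [ 0.00042624 -0.00853664  0.0011753  -0.0002385   0.00727339 -0.00147309]
joint_efforts [-6.67970977e-02 -4.03228068e+01 -3.23336899e+01  7.26448525e-04
 -3.63260563e-01  2.97566949e-04]
eef_pos [ 0.46415236 -0.2487315   0.1162673 ]
eef_rot [0.01215056 0.7563132  0.65409411 0.00189776]
wrist_force [-0.35013575  0.75164737 -0.39221729]
torque [ 0.05907871  0.05361734 -0.00391182]
opening 0.5016408080483177
```

Request:
drive_tool --deltas '[[[-0.002,0.0037,0.0],0],[[0,0,0],0]]'

```text
time_s: 3.45
eef_pos: [0.4614, -0.2443, 0.1153]
eef_rot: [0.011, 0.756, 0.654, 0.002]
wrist_force: [1.0, 0.1, -0.9]
opening: 0.499
```

Request:
drive_tool --deltas '[[[0,0,-0.015],0],[[0,0,-0.015],0],[[0,0,-0.015],0]]'

```text
time_s: 3.75
eef_pos: [0.4638, -0.246, 0.0724]
eef_rot: [0.015, 0.756, 0.654, 0.002]
wrist_force: [0.2, 0.0, 0.1]
opening: 0.5
```

Request:
drive_tool --deltas '[[[-0.002,0.001,-0.008],0],[[0,0,-0.006],0],[[0,0,0],0]]'

```text
time_s: 4.05
eef_pos: [0.4608, -0.2442, 0.0566]
eef_rot: [0.014, 0.756, 0.654, 0.002]
wrist_force: [-0.6, -0.1, -0.3]
opening: 0.505
```

Close now.

Request:
drive_tool --deltas '[[[0,0,0],0],[[0,0,0],0],[[0,0,0],0],[[0,0,0],0],[[0,0,0],0]]' --gripper 0

```text
time_s: 4.55
eef_pos: [0.4615, -0.2447, 0.058]
eef_rot: [0.015, 0.756, 0.654, 0.002]
wrist_force: [0.2, -0.9, -3.3]
opening: 0.167
```

Request:
drive_tool --deltas '[[[0,0,0],0],[[0,0,0],0]]'

```text
time_s: 4.75
eef_pos: [0.4615, -0.2446, 0.0579]
eef_rot: [0.015, 0.756, 0.654, 0.002]
wrist_force: [0.1, -0.6, -2.8]
opening: 0.164
```

```bash
python3 look.py c .462 -.245 .11
```

```text
[ 0.4615 -0.2446  0.0579] jaw deg -8.261643055205411
```

View pics/c_wrist.png

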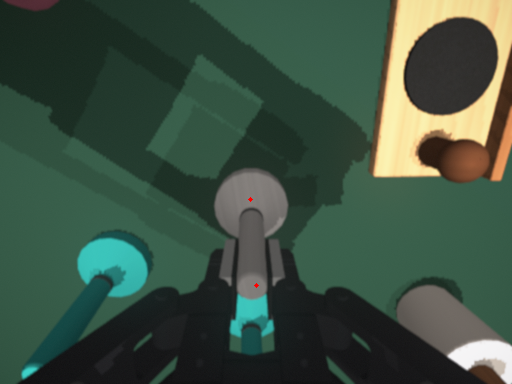

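Request:
drive_tool --deltas '[[[0,0,0.01],0],[[0,0,0.015],0],[[0,0,0.02],0],[[0,0,0.02],0],[[0,0,0.02],0],[[0,0,0.02],0],[[0,0,0.015],0],[[0,0,0],0]]'

```text
time_s: 5.7
eef_pos: [0.4594, -0.2427, 0.1851]
eef_rot: [0.013, 0.756, 0.654, 0.002]
wrist_force: [0.9, -0.4, -3.9]
opening: 0.165
```

Request:
drive_tool --deltas '[[[0.01,0.017,0],0],[[0.015,0.026,0],0],[[0.018,0.031,0],0],[[0.018,0.031,0],0],[[0.018,0.031,0],0],[[0.018,0.031,0],0],[[0.018,0.031,0],0],[[0.018,0.031,0],0],[[0.018,0.031,0],0],[[0.013,0.023,0],0]]'

```text
time_s: 6.7
eef_pos: [0.6221, 0.0495, 0.1782]
eef_rot: [0.009, 0.759, 0.651, -0.001]
wrist_force: [-0.1, -0.1, -2.9]
opening: 0.166
```

Request:
drive_tool --deltas '[[[0.01,0.017,0],0],[[0.005,0.01,0],0],[[0,0,0],0]]'

```text
time_s: 7.0
eef_pos: [0.6366, 0.0816, 0.1745]
eef_rot: [0.007, 0.757, 0.653, -0.003]
wrist_force: [-0.2, -1.0, -3.6]
opening: 0.161
```

Request:
drive_tool --deltas '[[[0.0037,-0.01,-0.01],0],[[0,0,-0.01],0],[[0,0,-0.01],0],[[0,0,0],0]]'

```text
time_s: 7.4
eef_pos: [0.6383, 0.067, 0.1402]
eef_rot: [0.007, 0.758, 0.652, -0.005]
wrist_force: [0.2, -0.4, -3.7]
opening: 0.166
```

```bash
python3 look.py d .6403 .070 .016
```

```text
[0.6383 0.067  0.1402] jaw deg -8.637936474519151
```

View pics/d_wrist.png

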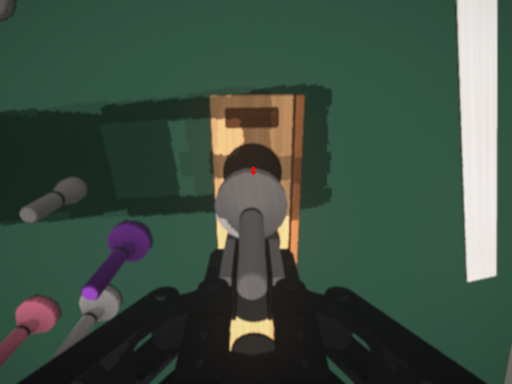

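View pics/d_side.png

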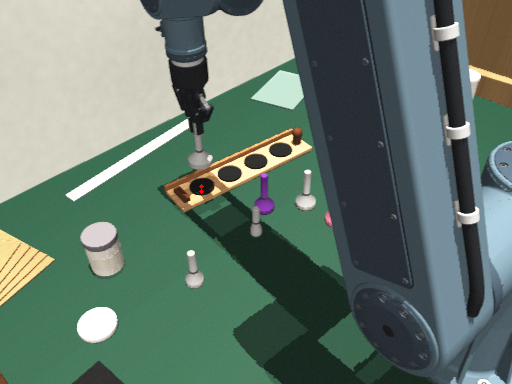

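Request:
drive_tool --deltas '[[[0.002,0.003,-0.015],0],[[0,0,-0.015],0],[[0,0,-0.015],0],[[0,0,-0.005],0]]'

```text
time_s: 7.95
eef_pos: [0.6432, 0.0711, 0.0907]
eef_rot: [0.009, 0.758, 0.652, -0.002]
wrist_force: [0.2, 0.5, -3.3]
opening: 0.163
```

Request:
drive_tool --deltas '[[[0,0,0],0]]'

```text
time_s: 8.05
eef_pos: [0.6421, 0.0712, 0.0888]
eef_rot: [0.008, 0.758, 0.652, -0.003]
wrist_force: [-0.6, -0.2, -3.6]
opening: 0.166
```

Request:
drive_tool --deltas '[[[-0.002,-0.001,-0.006],0],[[0,0,-0.004],0],[[0,0,0],0]]'

```text
time_s: 8.35
eef_pos: [0.64, 0.0702, 0.078]
eef_rot: [0.008, 0.758, 0.652, -0.003]
wrist_force: [-0.1, -0.5, -3.1]
opening: 0.169
```

```bash
python3 look.py e .6403 .070 .110 .016
```

```text
[0.64   0.0702 0.078 ] jaw deg -8.553781076775323
```

View pics/e_wrist.png

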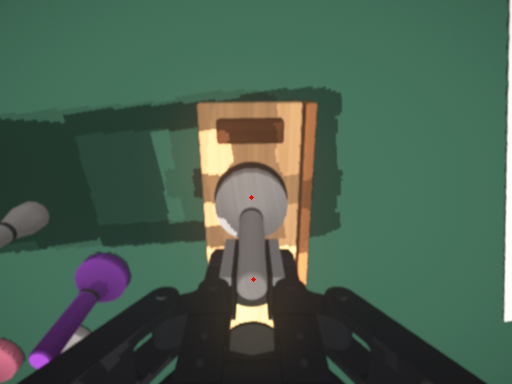

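View pics/e_side.png

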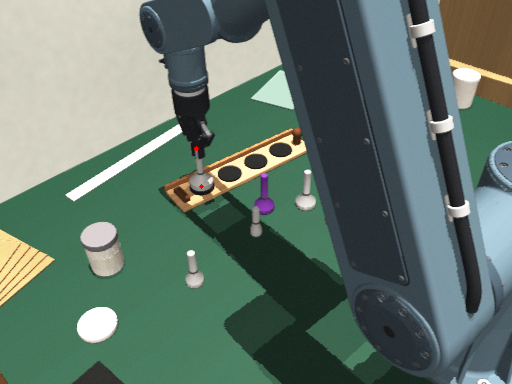

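Centred over pad a, about 4 mm up. Lower until contact.

Request:
drive_tool --deltas '[[[0,0,-0.003],0],[[0,0,0],0]]'

```text
time_s: 8.7
eef_pos: [0.6413, 0.0702, 0.0767]
eef_rot: [0.009, 0.758, 0.652, -0.002]
wrist_force: [-0.3, 0.2, -3.3]
opening: 0.166
```

Request:
drive_tool --deltas '[[[0,0,-0.002],0],[[0,0,0],0]]'

```text
time_s: 8.9
eef_pos: [0.6416, 0.0701, 0.0749]
eef_rot: [0.01, 0.758, 0.652, -0.001]
wrist_force: [0.4, 0.1, -4.4]
opening: 0.164
```

Request:
drive_tool --deltas '[[[-0.001,0,-0.002],0],[[0,0,0],0]]'

```text
time_s: 9.1
eef_pos: [0.6417, 0.0701, 0.0738]
eef_rot: [0.01, 0.758, 0.652, -0.001]
wrist_force: [0.3, -0.5, -4.4]
opening: 0.167
```

Request:
drive_tool --deltas '[[[0,0,-0.002],0],[[0,0,0],0]]'

```text
time_s: 9.3
eef_pos: [0.6427, 0.0701, 0.0739]
eef_rot: [0.011, 0.758, 0.652, 0.0]
wrist_force: [0.3, -0.1, -2.4]
opening: 0.167
```

Request:
drive_tool --deltas '[[[-0.002,0,-0.002],0],[[0,0,0],0]]'

```text
time_s: 9.5
eef_pos: [0.6431, 0.07, 0.074]
eef_rot: [0.013, 0.758, 0.652, 0.002]
wrist_force: [0.7, -1.1, -3.4]
opening: 0.164
```

Request:
drive_tool --deltas '[[[0,0,0],0],[[0,0,0],0],[[0,0,0],0],[[0,0,0],0]]' --gripper 0.45

```text
time_s: 9.9
eef_pos: [0.6428, 0.0699, 0.0736]
eef_rot: [0.013, 0.758, 0.652, 0.002]
wrist_force: [-0.4, 0.7, 0.3]
opening: 0.452
```

```bash
python3 look.py f .6403 .070 .110 .016
```

```text
[0.6428 0.0699 0.0736] jaw deg -8.553071949555786
```

View pics/f_wrist.png

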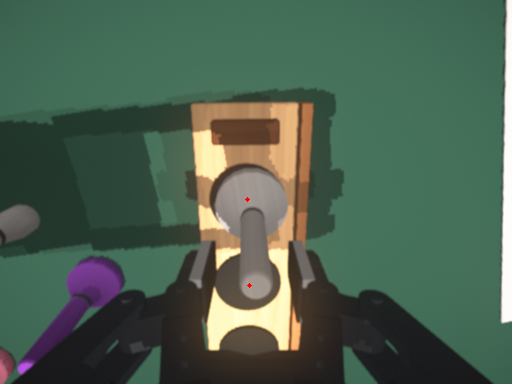

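Request:
drive_tool --deltas '[[[0,0,0.01],0],[[0,0,0.01],0],[[0,0,0.015],0],[[0,0,0.02],0],[[0,0,0.02],0],[[0,0,0.02],0],[[0,0,0.02],0],[[0,0,0.02],0]]'

```text
time_s: 10.85
eef_pos: [0.6418, 0.07, 0.2196]
eef_rot: [0.013, 0.758, 0.652, 0.002]
wrist_force: [-0.2, 0.1, -0.2]
opening: 0.452
```

Request:
drive_tool --deltas '[[[-0.015,-0.01,0],0],[[-0.022,-0.014,0],0],[[-0.022,-0.014,0],0],[[-0.022,-0.014,0],0],[[-0.022,-0.014,0],0],[[-0.022,-0.014,0],0],[[-0.022,-0.014,0],0],[[-0.022,-0.014,0],0],[[-0.022,-0.014,0],0],[[-0.015,-0.01,0],0]]' --gripper 0.5

```text
time_s: 11.85
eef_pos: [0.4353, -0.0654, 0.2426]
eef_rot: [0.026, 0.756, 0.654, 0.012]
wrist_force: [-0.4, -0.5, 0.6]
opening: 0.502
```

Request:
drive_tool --deltas '[[[0,0,-0.02],0],[[0,0,-0.01],0],[[0,0,0],0]]'

```text
time_s: 12.15
eef_pos: [0.4352, -0.0673, 0.217]
eef_rot: [0.03, 0.757, 0.653, 0.014]
wrist_force: [0.5, 0.1, 0.1]
opening: 0.502
```

```bash
python3 look.py g .432 -.066 .098
```

```text
[ 0.4352 -0.0673  0.217 ] jaw deg -8.467148415028674
```

View pics/g_wrist.png

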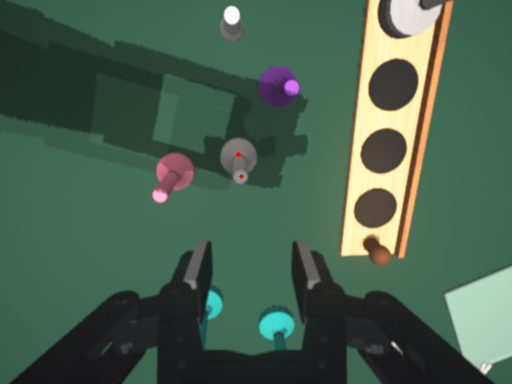

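View pics/g_side.png

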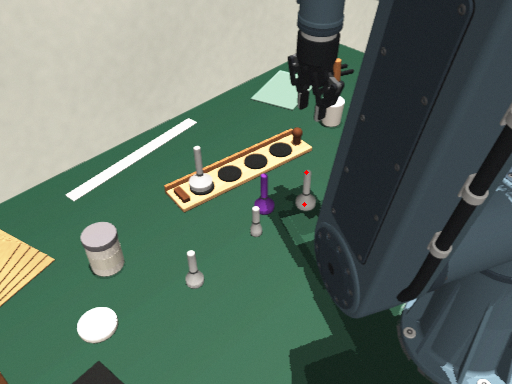

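Request:
drive_tool --deltas '[[[0.05,0,0],0],[[0.05,0,0],0]]'

```text
time_s: 12.5
eef_pos: [0.5339, -0.0663, 0.2191]
eef_rot: [0.031, 0.757, 0.653, 0.014]
wrist_force: [0.5, -2.4, 0.6]
opening: 0.505
```

Request:
drive_tool --deltas '[[[-0.01,0,0],0],[[-0.01,0,0],0],[[-0.01,0,0],0],[[-0.01,0,0],0],[[-0.01,0,0],0],[[-0.01,0,0],0]]'

```text
time_s: 13.1
eef_pos: [0.4736, -0.0653, 0.2174]
eef_rot: [0.03, 0.756, 0.654, 0.013]
wrist_force: [-1.3, -0.6, 0.1]
opening: 0.495
```

Request:
drive_tool --deltas '[[[0.05,0,0],0]]'

```text
time_s: 13.2
eef_pos: [0.5159, -0.0637, 0.2165]
eef_rot: [0.028, 0.756, 0.653, 0.011]
wrist_force: [0.6, -1.1, 0.3]
opening: 0.499
```

Request:
drive_tool --deltas '[[[0.05,0,0],0]]'

```text
time_s: 13.3
eef_pos: [0.5656, -0.064, 0.2185]
eef_rot: [0.029, 0.757, 0.653, 0.012]
wrist_force: [0.2, -0.4, 0.8]
opening: 0.501
```

Request:
drive_tool --deltas '[[[0,0,0],0]]'

```text
time_s: 13.4
eef_pos: [0.5678, -0.0643, 0.2174]
eef_rot: [0.029, 0.757, 0.653, 0.012]
wrist_force: [-0.6, -0.9, -0.1]
opening: 0.499
```

Request:
drive_tool --deltas '[[[0,0,0],0]]'

```text
time_s: 13.5
eef_pos: [0.5673, -0.0643, 0.2175]
eef_rot: [0.029, 0.757, 0.653, 0.012]
wrist_force: [-1.1, 0.2, 0.1]
opening: 0.502
```

Request:
drive_tool --deltas '[[[0,0,0],0]]'

```text
time_s: 13.6
eef_pos: [0.5665, -0.0644, 0.2179]
eef_rot: [0.029, 0.757, 0.653, 0.012]
wrist_force: [-0.1, -0.5, -0.6]
opening: 0.499
```

Request:
drive_tool --deltas '[[[0,0,0.05],0],[[0,0,0.05],0],[[0,0,0],0]]'

```text
time_s: 13.9
eef_pos: [0.5612, -0.0639, 0.3208]
eef_rot: [0.028, 0.757, 0.652, 0.012]
wrist_force: [-0.0, -0.5, 0.9]
opening: 0.502
```

Request:
drive_tool --deltas '[[[0,0,-0.05],0],[[0,0,-0.05],0],[[0,0,0],0]]'

```text
time_s: 14.2
eef_pos: [0.5605, -0.0648, 0.2259]
eef_rot: [0.034, 0.757, 0.652, 0.015]
wrist_force: [-0.3, 0.5, 0.2]
opening: 0.499
```

Request:
drive_tool --deltas '[[[-0.05,0,0],0],[[-0.05,0,0],0],[[0,0,0],0]]'

```text
time_s: 14.5
eef_pos: [0.4606, -0.0644, 0.2276]
eef_rot: [0.033, 0.757, 0.652, 0.014]
wrist_force: [0.8, -0.4, -0.5]
opening: 0.496
```

Request:
drive_tool --deltas '[[[0.01,0,0],0],[[0.01,0,0],0],[[0.01,0,0],0],[[0.01,0,0],0],[[0.01,0,0],0],[[0.01,0,0],0],[[0.01,0,0],0],[[0.01,0,0],0],[[0.01,0,0],0],[[0.01,0,0],0]]'

```text
time_s: 15.5
eef_pos: [0.5739, -0.0657, 0.2335]
eef_rot: [0.037, 0.757, 0.652, 0.017]
wrist_force: [-0.3, -0.0, -1.1]
opening: 0.498
```

Request:
drive_tool --deltas '[[[0,0,0.05],0],[[0,0,0.05],0]]'

```text
time_s: 15.7
eef_pos: [0.5711, -0.0643, 0.3262]
eef_rot: [0.03, 0.757, 0.652, 0.012]
wrist_force: [1.2, 0.2, -0.2]
opening: 0.502
```

Request:
drive_tool --deltas '[[[0,0,-0.02],0],[[0,0,-0.02],0],[[0,0,-0.02],0],[[0,0,-0.02],0],[[0,0,-0.02],0]]'

```text
time_s: 16.2
eef_pos: [0.5801, -0.0664, 0.2386]
eef_rot: [0.041, 0.757, 0.652, 0.019]
wrist_force: [1.0, -0.1, -0.6]
opening: 0.503
```

Request:
drive_tool --deltas '[[[-0.04,0,0],0],[[0.04,0,0],0],[[-0.04,0,0],0],[[0.04,0,0],0],[[-0.04,0,0],0],[[0.04,0,0],0]]'

```text
time_s: 16.8
eef_pos: [0.547, -0.0521, 0.1806]
eef_rot: [-0.015, 0.758, 0.652, -0.016]
wrist_force: [-0.1, 0.3, -1.7]
opening: 0.499
```

Request:
drive_tool --deltas '[[[0,0.04,0],0],[[0,-0.04,0],0],[[0,0.04,0],0],[[0,-0.04,0],0],[[0,0.04,0],0],[[0,-0.04,0],0]]'

```text
time_s: 17.4
eef_pos: [0.5488, -0.0433, 0.1672]
eef_rot: [-0.026, 0.753, 0.657, -0.02]
wrist_force: [1.2, -1.6, -1.0]
opening: 0.493
```

Request:
drive_tool --deltas '[[[-0.02,-0.004,0],0],[[-0.02,-0.004,0],0],[[-0.02,-0.004,0],0],[[-0.02,-0.004,0],0],[[-0.02,-0.004,0],0],[[-0.017,-0.003,0],0]]'

```text
time_s: 18.0
eef_pos: [0.4332, -0.0672, 0.1672]
eef_rot: [-0.024, 0.751, 0.66, -0.021]
wrist_force: [0.9, 0.4, 0.7]
opening: 0.5
```

Request:
drive_tool --deltas '[[[0,0,-0.01],0],[[0,0,-0.01],0],[[0,0,-0.01],0]]'

```text
time_s: 18.3
eef_pos: [0.4347, -0.0681, 0.1369]
eef_rot: [-0.022, 0.751, 0.659, -0.02]
wrist_force: [0.1, 0.7, 0.4]
opening: 0.506
```

Request:
drive_tool --deltas '[[[0.03,0,0],0],[[-0.03,0,0],0],[[0,0,0],0]]'

```text
time_s: 18.6
eef_pos: [0.433, -0.0662, 0.1276]
eef_rot: [-0.029, 0.751, 0.659, -0.023]
wrist_force: [0.3, 0.4, -0.6]
opening: 0.501
```

Request:
drive_tool --deltas '[[[0,0,0.04],0],[[0,0,-0.03],0],[[0,0,0.03],0],[[0,0,-0.03],0]]'

```text
time_s: 19.0
eef_pos: [0.4379, -0.0669, 0.136]
eef_rot: [-0.029, 0.751, 0.659, -0.023]
wrist_force: [1.7, -1.3, -0.0]
opening: 0.5
```

Request:
drive_tool --deltas '[[[0,0,0],0],[[0,0,0],0]]'

```text
time_s: 19.2
eef_pos: [0.4365, -0.0657, 0.1327]
eef_rot: [-0.032, 0.751, 0.66, -0.024]
wrist_force: [-0.1, -0.5, -0.4]
opening: 0.501
```

Request:
drive_tool --deltas '[[[0,0,0.03],0],[[0,0,0.03],0],[[0,0,0.03],0],[[0,0,0.02],0],[[0,0,0.01],0],[[0,0,-0.05],0],[[0,0,-0.05],0],[[0,0,0],0],[[0,0,0],0]]'

```text
time_s: 20.1
eef_pos: [0.4412, -0.0663, 0.1636]
eef_rot: [-0.027, 0.75, 0.66, -0.021]
wrist_force: [0.2, -0.3, 1.1]
opening: 0.503
```

Request:
drive_tool --deltas '[[[0,0,0.02],0],[[0,0,0.02],0],[[0,0,0.01],0],[[0,0,-0.05],0],[[0,0,0],0],[[0,0,0.02],0],[[0,0,0.02],0],[[0,0,0.01],0],[[0,0,-0.05],0],[[0,0,0],0]]'

```text
time_s: 21.1
eef_pos: [0.4503, -0.0697, 0.1871]
eef_rot: [-0.016, 0.75, 0.66, -0.016]
wrist_force: [-0.9, 0.9, -1.0]
opening: 0.495
```

Good: that gives +0.011. Once more.

Request:
drive_tool --deltas '[[[-0.004,0.001,0.02],0],[[-0.004,0,0.02],0],[[-0.004,0,0.01],0],[[0,0,-0.05],0],[[0,0,0],0],[[-0.004,0.001,0.01],0],[[-0.004,0,0.01],0],[[0,0,0.01],0],[[0,0,-0.05],0],[[0,0,0],0]]'

```text
time_s: 22.1
eef_pos: [0.438, -0.0714, 0.1931]
eef_rot: [-0.005, 0.751, 0.661, -0.011]
wrist_force: [-0.7, -0.3, -1.8]
opening: 0.497
```

Request:
drive_tool --deltas '[[[-0.003,0.002,-0.01],0],[[-0.003,0.002,-0.02],0],[[0,0.001,-0.02],0],[[0,0,-0.015],0],[[0,0,-0.01],0]]'

```text
time_s: 22.6
eef_pos: [0.4393, -0.0692, 0.1285]
eef_rot: [0.004, 0.75, 0.661, -0.007]
wrist_force: [-0.4, 0.6, -0.8]
opening: 0.498
```

Request:
drive_tool --deltas '[[[0,0,0],0]]'

```text
time_s: 22.7
eef_pos: [0.4392, -0.0691, 0.1286]
eef_rot: [0.004, 0.75, 0.661, -0.007]
wrist_force: [-0.4, -1.3, 0.5]
opening: 0.502
```

Request:
drive_tool --deltas '[[[-0.006,0.003,-0.005],-0.015],[[-0.001,0,-0.008],0]]'

```text
time_s: 22.9
eef_pos: [0.434, -0.0668, 0.1179]
eef_rot: [0.006, 0.756, 0.655, -0.006]
wrist_force: [-0.5, -0.8, 1.0]
opening: 0.497
```

```bash
python3 look.py i .432 -.066 .098
```

```text
[ 0.434  -0.0668  0.1179] jaw deg -8.19309934081754
```

View pics/i_wrist.png

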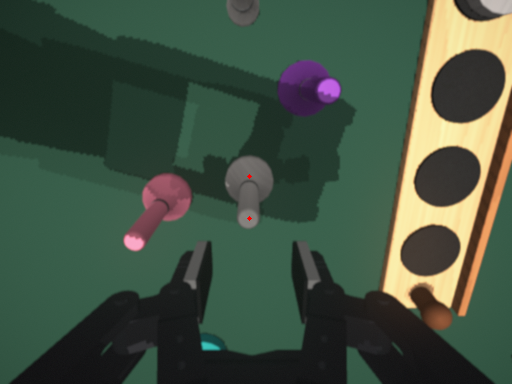

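Request:
drive_tool --deltas '[[[-0.002,0.001,-0.015],0],[[0,0,-0.015],0],[[0,0,-0.015],0]]'

```text
time_s: 23.35
eef_pos: [0.4347, -0.0671, 0.0743]
eef_rot: [0.008, 0.756, 0.655, -0.005]
wrist_force: [1.2, -0.1, 0.2]
opening: 0.499
```

Request:
drive_tool --deltas '[[[-0.002,0.001,-0.012],0],[[0,0,-0.009],0],[[0,0,0],0]]'

```text
time_s: 23.65
eef_pos: [0.4321, -0.066, 0.0516]
eef_rot: [0.008, 0.756, 0.655, -0.005]
wrist_force: [0.1, -0.0, 0.6]
opening: 0.493
```

Request:
drive_tool --deltas '[[[0,0,0],0],[[0,0,0],0],[[0,0,0],0],[[0,0,0],0],[[0,0,0],0]]' --gripper 0

```text
time_s: 24.15
eef_pos: [0.4334, -0.0666, 0.0533]
eef_rot: [0.009, 0.756, 0.655, -0.005]
wrist_force: [-0.6, 0.0, -1.2]
opening: 0.162
```

Request:
drive_tool --deltas '[[[0,0,0.01],0],[[0,0,0.02],0],[[0,0,0.03],0],[[0,0,0.03],0],[[0,0,0.02],0],[[0,0,0.02],0]]'

```text
time_s: 24.75
eef_pos: [0.4298, -0.0649, 0.188]
eef_rot: [0.006, 0.756, 0.655, -0.006]
wrist_force: [0.0, -0.0, -3.2]
opening: 0.162
```

Request:
drive_tool --deltas '[[[0.015,0.004,0],0],[[0.025,0.007,0],0],[[0.028,0.008,0],0],[[0.028,0.008,0],0],[[0.028,0.008,0],0],[[0.028,0.008,0],0],[[0.025,0.007,0],0],[[0.015,0.004,0],0],[[0.007,0.002,0],0]]'

```text
time_s: 25.65
eef_pos: [0.6378, -0.007, 0.1995]
eef_rot: [0.011, 0.756, 0.655, -0.003]
wrist_force: [0.2, 0.8, -2.8]
opening: 0.156
```

Request:
drive_tool --deltas '[[[0,0,-0.01],0]]'

```text
time_s: 25.75
eef_pos: [0.6393, -0.0069, 0.1911]
eef_rot: [0.013, 0.756, 0.655, -0.002]
wrist_force: [-0.3, -0.5, -2.2]
opening: 0.163
```

Request:
drive_tool --deltas '[[[-0.005,-0.001,-0.02],0],[[-0.005,0,-0.025],0],[[-0.002,0,-0.025],0],[[0,0,-0.02],0],[[0,0,-0.01],0]]'

```text
time_s: 26.25
eef_pos: [0.6218, -0.0088, 0.0868]
eef_rot: [0.012, 0.756, 0.654, -0.003]
wrist_force: [-0.2, 0.0, -2.6]
opening: 0.158
```

Request:
drive_tool --deltas '[[[0,0,0],0]]'

```text
time_s: 26.35
eef_pos: [0.6197, -0.0088, 0.0849]
eef_rot: [0.01, 0.756, 0.654, -0.005]
wrist_force: [0.3, -0.1, -1.7]
opening: 0.159
```

Request:
drive_tool --deltas '[[[0.008,0,-0.004],0],[[0,0,-0.002],0]]'

```text
time_s: 26.55
eef_pos: [0.6289, -0.0092, 0.0804]
eef_rot: [0.011, 0.756, 0.654, -0.004]
wrist_force: [-0.3, 0.6, -1.6]
opening: 0.158
```

```bash
python3 look.py j .629 -.0087 .098 .016
```

```text
[ 0.6289 -0.0092  0.0804] jaw deg -8.275842697944796
```

View pics/j_wrist.png

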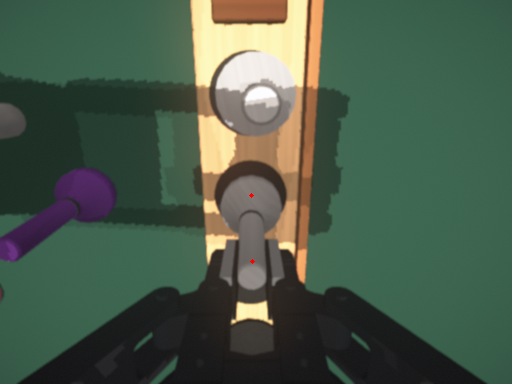

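View pics/j_side.png

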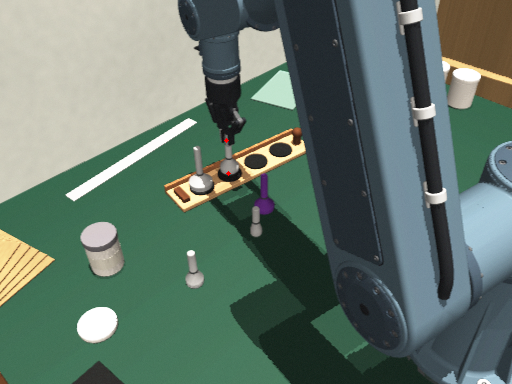

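Request:
drive_tool --deltas '[[[0,0,-0.006],0],[[0,0,-0.003],0]]'

```text
time_s: 26.9
eef_pos: [0.6293, -0.0091, 0.0724]
eef_rot: [0.012, 0.756, 0.654, -0.003]
wrist_force: [-0.8, -0.8, -2.3]
opening: 0.162
```

Request:
drive_tool --deltas '[[[-0.001,0,-0.003],0]]'

```text
time_s: 27.0
eef_pos: [0.6285, -0.0091, 0.0694]
eef_rot: [0.012, 0.756, 0.654, -0.003]
wrist_force: [-0.7, -0.2, -2.3]
opening: 0.157
```

Request:
drive_tool --deltas '[[[0,0,-0.002],0]]'

```text
time_s: 27.1
eef_pos: [0.629, -0.0094, 0.0684]
eef_rot: [0.013, 0.756, 0.654, -0.003]
wrist_force: [-5.9, -0.0, 14.7]
opening: 0.161
```

Contact. Release.

Request:
drive_tool --deltas '[[[0,0,0],0],[[0,0,0],0],[[0,0,0],0]]' --gripper 0.45

```text
time_s: 27.4
eef_pos: [0.6297, -0.0096, 0.0692]
eef_rot: [0.014, 0.756, 0.654, -0.003]
wrist_force: [0.8, 0.0, -1.0]
opening: 0.449
```

Request:
drive_tool --deltas '[[[0,0,0.01],0],[[0,0,0.02],0],[[0,0,0.02],0],[[0,0,0.03],0],[[0,0,0.03],0],[[0,0,0.02],0]]'

```text
time_s: 28.0
eef_pos: [0.6264, -0.0089, 0.2026]
eef_rot: [0.011, 0.756, 0.654, -0.005]
wrist_force: [-0.2, 0.6, -0.4]
opening: 0.449
```

Request:
drive_tool --deltas '[[[-0.015,0.02,0],0],[[-0.025,0.035,0],0],[[-0.025,0.036,0],0],[[-0.025,0.036,0],0],[[-0.025,0.036,0],0],[[-0.025,0.036,0],0],[[-0.022,0.032,0],0],[[-0.015,0.021,0],0],[[-0.008,0.012,0],0]]' --gripper 0.5

```text
time_s: 28.9
eef_pos: [0.4389, 0.2606, 0.2172]
eef_rot: [0.018, 0.758, 0.652, 0.003]
wrist_force: [0.6, -1.1, 0.6]
opening: 0.498
```

Request:
drive_tool --deltas '[[[0,0,0],0]]'

```text
time_s: 29.0
eef_pos: [0.4378, 0.2622, 0.2181]
eef_rot: [0.018, 0.757, 0.653, 0.004]
wrist_force: [0.4, -0.7, 0.1]
opening: 0.498
```

Request:
drive_tool --deltas '[[[0.04,0.0,0],0],[[-0.04,-0.0,0],0],[[0,-0.003,0],0]]'

```text
time_s: 29.3
eef_pos: [0.4375, 0.2581, 0.2106]
eef_rot: [0.015, 0.756, 0.654, -0.004]
wrist_force: [0.2, -0.9, -0.6]
opening: 0.504
```

Request:
drive_tool --deltas '[[[0.04,0.0,0],0],[[-0.04,-0.0,0],0],[[0,0,-0.01],0]]'

```text
time_s: 29.6
eef_pos: [0.4391, 0.2552, 0.1932]
eef_rot: [0.012, 0.757, 0.653, -0.011]
wrist_force: [1.8, -0.1, 1.1]
opening: 0.501
```

Request:
drive_tool --deltas '[[[0,0.002,-0.02],0],[[0,0.001,-0.025],0],[[0,0,-0.015],0],[[0,0,-0.01],0],[[0,0,0],0]]'

```text
time_s: 30.1
eef_pos: [0.4427, 0.2543, 0.1225]
eef_rot: [0.014, 0.758, 0.652, -0.01]
wrist_force: [0.3, 0.2, -0.1]
opening: 0.497
```

```bash
python3 look.py k .4387 .2585 .086
```

```text
[0.4427 0.2543 0.1225] jaw deg -8.667421526451264
```

View pics/k_wrist.png

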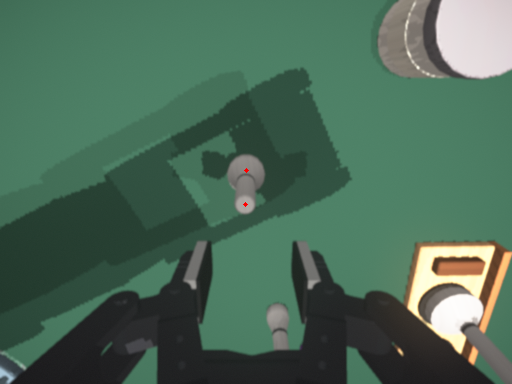

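View pics/k_side.png

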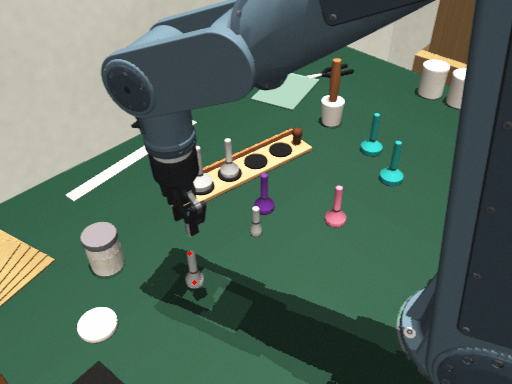

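Request:
drive_tool --deltas '[[[-0.004,0.004,-0.012],0],[[0,0,-0.015],0],[[0,0,-0.015],0],[[0,0,-0.012],0]]'

```text
time_s: 30.65
eef_pos: [0.443, 0.2613, 0.0725]
eef_rot: [0.016, 0.758, 0.652, -0.003]
wrist_force: [0.4, 0.5, -0.8]
opening: 0.501
```

Request:
drive_tool --deltas '[[[-0.003,-0.003,-0.014],0],[[-0.001,0,-0.01],0],[[0,0,-0.002],0]]'

```text
time_s: 30.95
eef_pos: [0.4378, 0.2587, 0.0437]
eef_rot: [0.016, 0.758, 0.652, -0.003]
wrist_force: [-0.3, 0.6, -0.2]
opening: 0.5
```

Request:
drive_tool --deltas '[[[0,0,0],0],[[0,0,0],0],[[0,0,0],0],[[0,0,0],0],[[0,0,0],0]]' --gripper 0

```text
time_s: 31.45
eef_pos: [0.439, 0.2595, 0.045]
eef_rot: [0.016, 0.758, 0.652, -0.002]
wrist_force: [-0.6, -0.5, -2.2]
opening: 0.159
```

Request:
drive_tool --deltas '[[[0,0,0.01],0],[[0,0,0.02],0],[[0,0,0.03],0],[[0,0,0.03],0],[[0,0,0.03],0],[[0,0,0.02],0]]'

```text
time_s: 32.05
eef_pos: [0.4352, 0.2581, 0.1899]
eef_rot: [0.015, 0.758, 0.652, -0.006]
wrist_force: [-0.5, 0.5, -1.3]
opening: 0.156
```

Request:
drive_tool --deltas '[[[0.01,-0.019,0],0],[[0.016,-0.03,0],0],[[0.018,-0.034,0],0],[[0.018,-0.034,0],0],[[0.018,-0.034,0],0],[[0.018,-0.034,0],0],[[0.018,-0.034,0],0],[[0.018,-0.034,0],0],[[0.018,-0.034,0],0],[[0.013,-0.025,0],0]]'

```text
time_s: 33.05
eef_pos: [0.6061, -0.0618, 0.2052]
eef_rot: [0.019, 0.755, 0.655, 0.003]
wrist_force: [0.5, 0.4, -1.7]
opening: 0.159
```

Request:
drive_tool --deltas '[[[0.007,-0.012,0],0],[[0.003,-0.006,0],0]]'

```text
time_s: 33.25
eef_pos: [0.6171, -0.0833, 0.2062]
eef_rot: [0.02, 0.757, 0.654, 0.003]
wrist_force: [-1.0, 0.7, -2.0]
opening: 0.162
```

Request:
drive_tool --deltas '[[[0,-0.003,-0.015],0],[[0,0,-0.025],0],[[0,0,-0.025],0],[[0,0,-0.025],0],[[0,0,-0.02],0],[[0,0,-0.01],0]]'

```text
time_s: 33.85
eef_pos: [0.6139, -0.0791, 0.0805]
eef_rot: [0.019, 0.755, 0.656, 0.003]
wrist_force: [-0.5, 0.3, -1.9]
opening: 0.155
```

Request:
drive_tool --deltas '[[[0,0,0],0]]'

```text
time_s: 33.95
eef_pos: [0.6119, -0.0774, 0.0782]
eef_rot: [0.017, 0.754, 0.656, 0.002]
wrist_force: [-1.3, 0.6, -1.2]
opening: 0.158
```

Request:
drive_tool --deltas '[[[0.005,-0.008,-0.001],0],[[0.001,-0.001,0],0]]'

```text
time_s: 34.15
eef_pos: [0.6185, -0.0858, 0.0781]
eef_rot: [0.017, 0.754, 0.657, 0.003]
wrist_force: [0.3, 0.8, -0.3]
opening: 0.16
```

```bash
python3 look.py l .6177 -.0878 .086 .016
```

```text
[ 0.6185 -0.0858  0.0781] jaw deg -7.814757355007458
```

View pics/l_wrist.png

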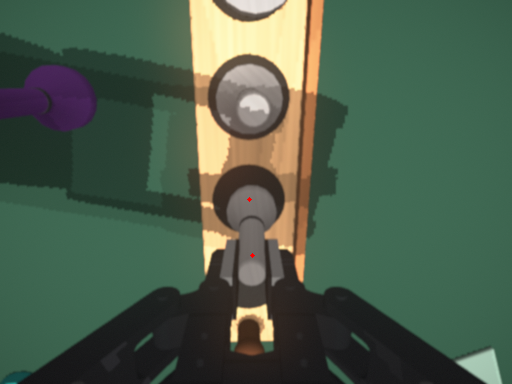

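View pics/l_side.png

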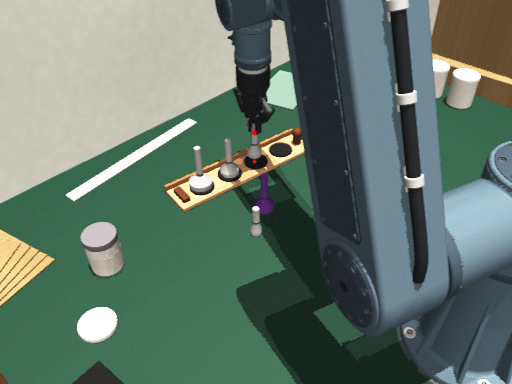

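Request:
drive_tool --deltas '[[[0,-0.001,-0.006],0],[[-0.001,0,-0.005],0],[[0,0,-0.003],0]]'

```text
time_s: 34.6
eef_pos: [0.6185, -0.0871, 0.0654]
eef_rot: [0.019, 0.754, 0.657, 0.004]
wrist_force: [-1.0, -0.2, -1.2]
opening: 0.16
```

Request:
drive_tool --deltas '[[[0,0,-0.002],0]]'

```text
time_s: 34.7
eef_pos: [0.6183, -0.087, 0.0629]
eef_rot: [0.019, 0.754, 0.657, 0.004]
wrist_force: [0.6, 0.3, -2.6]
opening: 0.161
```

Request:
drive_tool --deltas '[[[0,0,-0.002],0]]'

```text
time_s: 34.8
eef_pos: [0.6181, -0.087, 0.0605]
eef_rot: [0.019, 0.754, 0.657, 0.004]
wrist_force: [-0.1, 0.2, -1.8]
opening: 0.158
```

Request:
drive_tool --deltas '[[[0,0,-0.001],0]]'

```text
time_s: 34.9
eef_pos: [0.6187, -0.0872, 0.0601]
eef_rot: [0.019, 0.754, 0.657, 0.004]
wrist_force: [-0.7, -0.3, 8.1]
opening: 0.155
```

Request:
drive_tool --deltas '[[[0,0,-0.001],0]]'

```text
time_s: 35.0
eef_pos: [0.6192, -0.0873, 0.06]
eef_rot: [0.019, 0.754, 0.657, 0.004]
wrist_force: [-2.5, 1.0, 6.2]
opening: 0.156
```

Request:
drive_tool --deltas '[[[0,0,0],0],[[0,0,0],0],[[0,0,0],0]]' --gripper 0.45

```text
time_s: 35.3
eef_pos: [0.6198, -0.0874, 0.0607]
eef_rot: [0.02, 0.754, 0.657, 0.004]
wrist_force: [-0.8, -0.6, -0.1]
opening: 0.448
```

Request:
drive_tool --deltas '[[[0,0,0.01],0],[[0,0,0.02],0],[[0,0,0.02],0],[[0,0,0.03],0],[[0,0,0.03],0],[[0,0,0.02],0]]'

```text
time_s: 35.9
eef_pos: [0.6164, -0.0863, 0.1939]
eef_rot: [0.017, 0.754, 0.657, 0.003]
wrist_force: [-0.1, 0.4, -0.6]
opening: 0.453
```

Request:
drive_tool --deltas '[[[-0.015,0.015,0],0],[[-0.025,0.025,0],0],[[-0.03,0.03,0],0],[[-0.03,0.03,0],0],[[-0.03,0.03,0],0],[[-0.022,0.022,0],0],[[-0.01,0.01,0],0],[[-0.005,0.004,0],0]]' --gripper 0.45

```text
time_s: 36.7
eef_pos: [0.4481, 0.0817, 0.2059]
eef_rot: [0.025, 0.755, 0.656, 0.008]
wrist_force: [0.5, -0.4, 1.0]
opening: 0.45
```

Request:
drive_tool --deltas '[[[0.04,0,0],0],[[-0.04,0,0],0],[[0,0,-0.01],0]]'

```text
time_s: 37.0
eef_pos: [0.4485, 0.0808, 0.1877]
eef_rot: [0.018, 0.755, 0.656, 0.001]
wrist_force: [-0.0, 0.0, 0.7]
opening: 0.449
```

Request:
drive_tool --deltas '[[[0.04,0,0],0],[[-0.04,0,0],0],[[0.04,0,0],0],[[-0.04,0,0],0],[[0,0,-0.01],0]]'

```text
time_s: 37.5
eef_pos: [0.4422, 0.0775, 0.1469]
eef_rot: [-0.008, 0.756, 0.654, -0.026]
wrist_force: [0.7, 0.3, 0.4]
opening: 0.451
```

Request:
drive_tool --deltas '[[[0.002,0,0.01],0],[[0.002,0,0.02],0],[[0,0,0.01],0],[[0,0,-0.05],0],[[0,0,0],0],[[0,0,0.02],0],[[0,0,0.02],0],[[0,0,0.01],0],[[0,0,-0.05],0],[[0,0,0],0]]'

```text
time_s: 38.5
eef_pos: [0.4593, 0.0732, 0.1565]
eef_rot: [0.001, 0.757, 0.653, -0.018]
wrist_force: [-1.2, 0.5, -0.1]
opening: 0.453
```

Request:
drive_tool --deltas '[[[-0.007,0.003,-0.01],0],[[-0.006,0.003,-0.02],0],[[-0.002,0,-0.015],0],[[0,0,0],0]]'

```text
time_s: 38.9
eef_pos: [0.4476, 0.0795, 0.1181]
eef_rot: [0.005, 0.757, 0.653, -0.015]
wrist_force: [-0.7, 0.5, 0.9]
opening: 0.451
```

```bash
python3 look.py m .448 .0783 .074
```

```text
[0.4476 0.0795 0.1181] jaw deg -8.488227557228143
```

View pics/m_wrist.png

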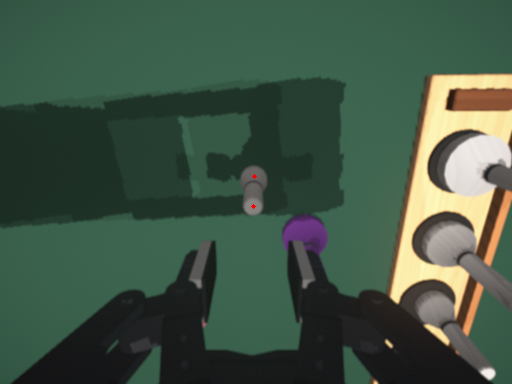

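View pics/m_side.png

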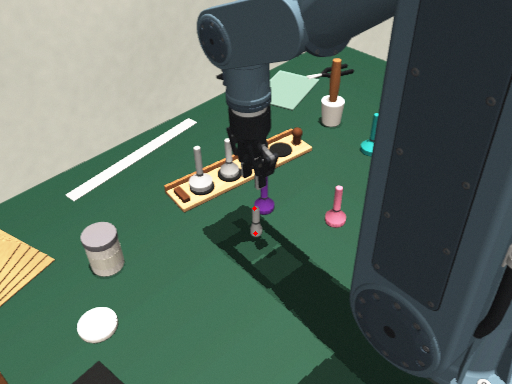

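Request:
drive_tool --deltas '[[[0,-0.001,-0.012],0],[[0,0,-0.018],0],[[0,0,-0.018],0],[[0,0,-0.012],0]]'

```text
time_s: 39.45
eef_pos: [0.4546, 0.0777, 0.0622]
eef_rot: [0.01, 0.758, 0.653, -0.009]
wrist_force: [-0.2, -0.6, 0.4]
opening: 0.451
```

Request:
drive_tool --deltas '[[[-0.005,0,-0.01],0],[[-0.002,0,-0.009],0],[[0,0,-0.002],0]]'

```text
time_s: 39.75
eef_pos: [0.4461, 0.0776, 0.0385]
eef_rot: [0.01, 0.758, 0.653, -0.01]
wrist_force: [0.3, 0.4, 0.3]
opening: 0.447
```

Request:
drive_tool --deltas '[[[0,0,0],0],[[0,0,0],0],[[0,0,0],0],[[0,0,0],0],[[0,0,0],0]]' --gripper 0

```text
time_s: 40.25
eef_pos: [0.4475, 0.0776, 0.0397]
eef_rot: [0.01, 0.758, 0.653, -0.009]
wrist_force: [-0.4, 0.1, -1.1]
opening: 0.151
```

Request:
drive_tool --deltas '[[[0,0,0.01],0],[[0,0,0.02],0],[[0,0,0.03],0],[[0,0,0.03],0],[[0,0,0.03],0],[[0,0,0.02],0]]'

```text
time_s: 40.85
eef_pos: [0.4436, 0.0779, 0.1851]
eef_rot: [0.008, 0.758, 0.653, -0.011]
wrist_force: [0.6, -0.5, -0.3]
opening: 0.148
```

Request:
drive_tool --deltas '[[[0.01,-0.015,0],0],[[0.017,-0.026,0],0],[[0.02,-0.03,0],0],[[0.02,-0.03,0],0],[[0.02,-0.03,0],0],[[0.02,-0.03,0],0],[[0.02,-0.03,0],0],[[0.017,-0.025,0],0],[[0.01,-0.015,0],0],[[0.005,-0.008,0],0]]'

```text
time_s: 41.85
eef_pos: [0.6098, -0.1698, 0.1992]
eef_rot: [0.014, 0.756, 0.654, -0.006]
wrist_force: [-0.1, 0.9, -0.5]
opening: 0.147
```

Request:
drive_tool --deltas '[[[0,0,-0.01],0]]'

```text
time_s: 41.95
eef_pos: [0.611, -0.1712, 0.1908]
eef_rot: [0.016, 0.756, 0.654, -0.005]
wrist_force: [0.6, 0.5, -1.5]
opening: 0.146
```

Request:
drive_tool --deltas '[[[-0.001,0.001,-0.02],0],[[0,0,-0.025],0],[[0,0,-0.025],0],[[0,0,-0.02],0],[[0,0,-0.015],0],[[0,0,-0.005],0],[[0,0,0],0]]'

```text
time_s: 42.65
eef_pos: [0.6049, -0.1621, 0.0744]
eef_rot: [0.013, 0.755, 0.656, -0.006]
wrist_force: [-0.1, 1.0, -1.2]
opening: 0.143
```

Request:
drive_tool --deltas '[[[0.002,-0.005,-0.001],0],[[0,0,0],0]]'

```text
time_s: 42.85
eef_pos: [0.608, -0.1674, 0.075]
eef_rot: [0.014, 0.755, 0.656, -0.005]
wrist_force: [0.8, -0.6, -1.6]
opening: 0.151
```

```bash
python3 look.py n .6066 -.1671 .074 .016
```

```text
[ 0.608  -0.1674  0.075 ] jaw deg -8.009618345076845
```

View pics/n_wrist.png

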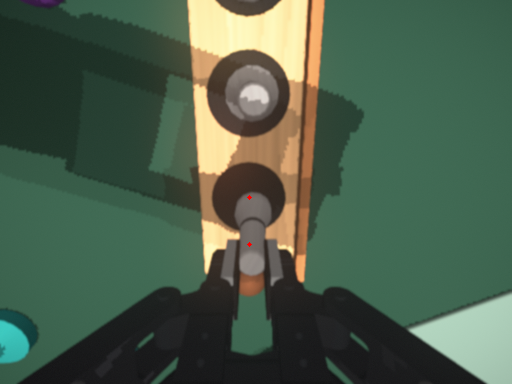

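View pics/n_side.png

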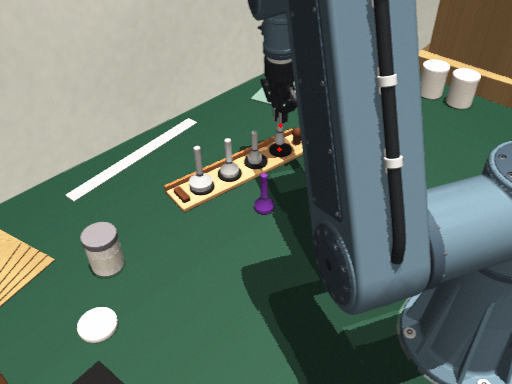

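Aligned with pad d, about 19 mm above. Lower.

Request:
drive_tool --deltas '[[[-0.001,0,-0.006],0],[[-0.001,0,-0.006],0],[[0,0,-0.003],0]]'

```text
time_s: 43.3
eef_pos: [0.6065, -0.1675, 0.0604]
eef_rot: [0.015, 0.755, 0.656, -0.005]
wrist_force: [0.7, -0.1, -1.6]
opening: 0.146
```

Request:
drive_tool --deltas '[[[0,0,-0.001],0]]'

```text
time_s: 43.4
eef_pos: [0.6061, -0.1673, 0.0586]
eef_rot: [0.014, 0.755, 0.656, -0.005]
wrist_force: [0.3, -0.4, -1.2]
opening: 0.145
```

Request:
drive_tool --deltas '[[[0,0,-0.002],0]]'

```text
time_s: 43.5
eef_pos: [0.6061, -0.1673, 0.0564]
eef_rot: [0.014, 0.755, 0.656, -0.005]
wrist_force: [-0.4, 0.5, -1.2]
opening: 0.147
```

Request:
drive_tool --deltas '[[[0,0,-0.001],0]]'

```text
time_s: 43.6
eef_pos: [0.6059, -0.1672, 0.055]
eef_rot: [0.014, 0.755, 0.656, -0.005]
wrist_force: [-0.3, -0.2, -0.6]
opening: 0.15
```

Request:
drive_tool --deltas '[[[0,0,-0.001],0]]'

```text
time_s: 43.7
eef_pos: [0.6065, -0.1675, 0.0547]
eef_rot: [0.015, 0.755, 0.656, -0.005]
wrist_force: [-0.3, -0.2, 7.4]
opening: 0.144
```

Contact. Release and retreat.

Request:
drive_tool --deltas '[[[0,0,0],0],[[0,0,0],0],[[0,0,0],0]]' --gripper 0.45

```text
time_s: 44.0
eef_pos: [0.607, -0.1677, 0.0552]
eef_rot: [0.015, 0.755, 0.656, -0.005]
wrist_force: [-0.0, -0.7, 0.2]
opening: 0.453
```

Request:
drive_tool --deltas '[[[0,0,0.01],0],[[0,0,0.02],0],[[0,0,0.02],0],[[0,0,0.03],0],[[0,0,0.03],0],[[0,0,0.03],0],[[-0.02,0,0],0],[[-0.03,0,0],0],[[-0.03,0,0],0],[[-0.03,0,0],0]]'

```text
time_s: 45.0
eef_pos: [0.4964, -0.1676, 0.2084]
eef_rot: [0.019, 0.754, 0.657, -0.003]
wrist_force: [-0.0, 0.2, 0.2]
opening: 0.45
```

Request:
drive_tool --deltas '[[[-0.03,-0.02,0],0],[[-0.03,-0.02,0],0],[[-0.03,-0.03,0],0],[[-0.03,-0.03,0],0],[[-0.01,-0.01,0],0],[[0,0,0],0]]'

```text
time_s: 45.6
eef_pos: [0.3593, -0.28, 0.2145]
eef_rot: [0.023, 0.753, 0.657, -0.003]
wrist_force: [0.6, -0.2, 1.3]
opening: 0.451
```

Run:
```python
from h import *;from bench import camera
c=camera("top");s=camera("side");crop(c,190,115,365,190,4.5,"pics/z1.png");crop(s,150,100,330,220,4.4,"pics/z2.png")
T={56:(.6403,.070,.11),46:(.629,-.0087,.098),36:(.6177,-.0878,.086),26:(.6066,-.1671,.074)}
f=c["frame"]
for k,(x,y,h) in T.items():
    p=proj(c,[x,y,h+.016]);x0,y0=np.round(p-10).astype(int)
    g=f[y0:y0+21,x0:x0+21].astype(int);g=np.where((g.max(2)-g.min(2))<40,g.min(2),0);yy,xx=np.where(g>np.sort(g.ravel())[-13])
    q=(x0+xx.mean(),y0+yy.mean());print(k,p.round(1),np.round(q,1),"off mm",((ray(c,*q,h+.016)-[x,y])*1000).round(1))
f=c["frame"][...,::-1].copy();cv2.imwrite("pics/z0.png",f)
print("jar top ref (114,156)")
```

```text
56 [228.4 137.3] [228.5 135.5] off mm [ 4.6 -0.4]
46 [260.6 142.9] [261.  142.5] off mm [ 1.1 -0.9]
36 [292.4 148.4] [292.3 147.2] off mm [3.  0.2]
26 [323.7 153.7] [323.5 152.6] off mm [2.8 0.3]
jar top ref (114,156)
```

View pics/z1.png

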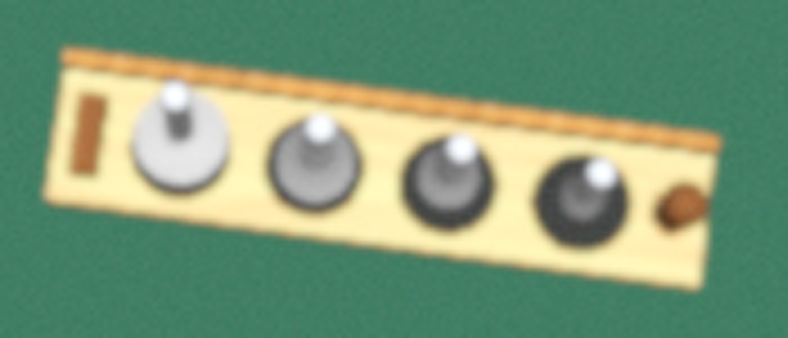

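View pics/z2.png

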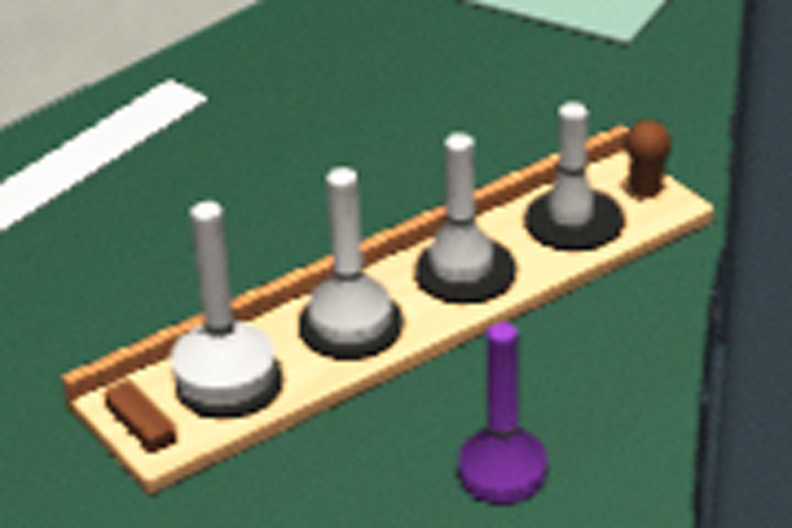

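View pics/z0.png

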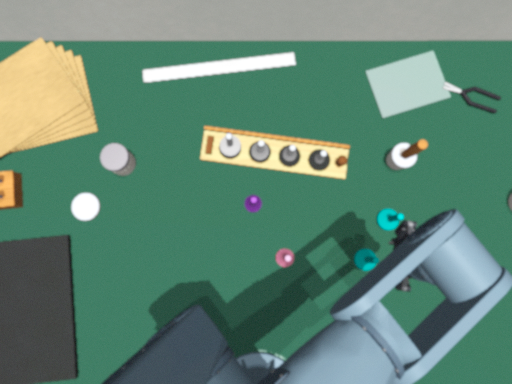

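Request:
drive_tool --deltas '[[[0,0,0],0],[[0,0,0],0],[[0,0,0],0]]'

```text
time_s: 46.0
eef_pos: [0.3625, -0.2767, 0.2145]
eef_rot: [0.023, 0.751, 0.659, -0.003]
wrist_force: [0.0, 0.3, 0.0]
opening: 0.449
```

```bash
python3 -c "
from bench import *;o=get_obs();print(o['time_s'],o['eef_pos'],abs(o['dq']).max());print(hand_in())"
```

```text
46.0 [ 0.36254218 -0.27673117  0.21453705] 0.017597218136895104
the job is handed in; nothing more can be done
None
```

All four steel punches are on the rack and the job is handed in at about 46 s. From the post they run 26 mm on pad d, 36 mm on pad c, 46 mm on pad b and 56 mm on pad a.

- **Placement:** in the last top and side pictures all four stand upright. The shank tops measure about 2.8, 3.0, 1.4 and 4.6 mm from their pad centres (26 to 56 mm), against the 12 mm allowed. The 56 mm punch is the furthest off, towards the far strip. The pictures gave no exact tilt or underside height.
- **Bystanders:** the jar and the coloured look-alikes were not touched and look unmoved in the pictures. I did not measure the jar's shift. The gripper ended open and clear of everything.
- **What went wrong:** small leftover tracking errors built up in the arm and tilted the tool by up to about 0.09 rad between moves. I corrected this with short shake moves with the gripper empty, before the 46, 36 and 26 mm grasps. The set-downs were gentle: the highest contact reading was about 16 N, and no distinct contact force showed for the 56 mm punch.

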